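# Locate a pattern board on the sloping board and close the keeper

## Task

Pick up the grey pattern board by its wooden grip and lay it gently (do not drop it) on the white sloping board, its yellow-marked corner towards the low corner, so that it slides fully home against both aluminium fences. Let go of it, and once it lies home swing the steel keeper arm with the red knob all the way over it to its stop. Leave the other things on the table where they are.

Things in the scene. Friction and masses are not known exactly. Their poses are not given: they have to be found in the camera images.
- pattern_grip (a point): Centre (half-way up) of the wooden grip block on the grey pattern board: block 26 mm along x, 56 mm along y, 40 mm high. This point is 30 mm above the board's underside. Axes as the board's own, z out of its top. The corner with the yellow square lies 70 mm in -x and 75 mm in -y from this point.
- pattern: The loose grey pattern board, a plate 120 mm along its x, 150 mm along y, 10 mm thick, about 0.2 kg, lying flat on the table at first; paper label and dark finger hole on top. Origin: centre of its underside. The grip block stands on it, centred 10 mm towards +x. Yellow square at its -x, -y corner.
- deck: Fixed white sloping board, slippery, tilted 24 degrees; its lowest corner is about 75 mm above the table. Origin: that corner, on the white surface, where the two fences meet. x and y run uphill along the fences (surface reaches x = 190, y = 210 mm), z is the outward normal. Fences 12 mm wide, 10 mm high, just outside x = 0 and y = 0. A board let go on it slides to the low corner.
- deck_home (a point): Where pattern_grip lies when the pattern board is home: x = 70, y = 75, z = 30 mm in the frame of deck, with the axes of the two parallel.
- keeper (a joint): Keeper arm angle, rad. 0 = closed at its stop, arm pointing along deck's +y; grows as the arm swings out towards deck's -x (stop at 1.6). Starts open. Hinge axis parallel to deck's z through x = 22, y = -30 mm in that frame. Stiff: stays where left, takes about 2 N at the knob. The arm, 18 mm wide, moves 13 to 20 mm above the white surface, over fences and seated board.
- keeper_knob (a point): Centre (half-way up) of the red knob standing on the keeper arm: a cylinder along deck's z, 22 mm across, 46 mm high, 85 mm from the hinge axis. This point is at z = 43 mm in the frame of deck, and at x = 22, y = 55 mm when closed.
- brown_board: Loose brown board 100 by 130 by 8 mm, flat on the table; leave alone. Origin: centre of its underside.
- glue_jar: Jar with white cap, 60 mm across, 75 mm high; leave alone. Origin: centre of its underside.
- tape_roll: Yellow tape roll lying flat, 72 mm across, 40 mm high; leave alone. Origin: centre of its underside.
- weight: Dark round pattern weight, 70 mm across, 68 mm high; leave alone. Origin: centre of its underside.
- mallet: Hammer lying on the table, 260 mm long; leave alone.
- steel_mug: Steel mug, 72 mm across, 80 mm high; leave alone. Origin: centre of its underside.
Not all that is in view belongs to the job. What is shaped like the pattern but green or purple is not meant.

How it is judged:
On the way:
1. the pattern board lies home against both fences, released, with the keeper arm still open (above 0.6 rad) (x of pattern_grip in the frame of deck between 0.066 and 0.074 m and y of pattern_grip in the frame of deck between 0.071 and 0.079 m and z of pattern_grip in the frame of deck between 0.026 and 0.034 m and angle between the x axis of pattern_grip and the x axis of deck, either way round below 0.05 rad and angle between the z axis of pattern_grip and the z axis of deck, either way round below 0.06 rad and contact force between the fingers and pattern below 0.2 N and value of joint keeper above 0.6 rad), for 0.2 s.
At the end, for the whole second after the job is handed in: The pattern board is released and at rest on the slope, home in the low corner: its grip within 4 mm of its seated place along each axis, turned by less than 0.05 rad and lying flat (0.06 rad); the keeper arm is closed over it to within 0.12 rad of its stop (x of pattern_grip in the frame of deck between 0.066 and 0.074 m and y of pattern_grip in the frame of deck between 0.071 and 0.079 m and z of pattern_grip in the frame of deck between 0.026 and 0.034 m and angle between the x axis of pattern_grip and the x axis of deck, either way round below 0.05 rad and angle between the z axis of pattern_grip and the z axis of deck, either way round below 0.06 rad and contact force between the fingers and pattern below 0.2 N and value of joint keeper below 0.12 rad and linear speed of pattern below 0.02 m/s); the robot touches nothing.
It fails at once if the pattern board was dropped: it moved faster than 0.95 m/s out of the fingers (contact force between the fingers and pattern below 0.2 N and linear speed of pattern above 0.95 m/s).
It fails at once if another thing on the table was moved by more than 30 mm (distance of any of brown_board, glue_jar, tape_roll, weight, mallet, steel_mug from where it was at the start of the episode above 0.03 m).
It also fails if it takes over 56 s, if anything falls off the work surface, if the arm or the gripper's body presses on something with over 40 N, if the wrist force passes 120 N, or if a joint passes its speed limit or range.

## Robot

A 6-joint arm with a two-finger parallel gripper is mounted at the origin on the work surface. World frame = base frame: x ahead of the robot, y to its left, z up, the work surface at z = 0. Lengths are in m, angles in rad, forces in N, time in s.
With the tool pointing down it reaches from about 0.325 to 0.775 m from the base axis. Payload 5.5 kg.
Tool frame: the origin (TCP) lies at the very end of the fingers, on their centre line; the grasp point (between the pads) lies robot.grip_depth behind it (robot.grip_depth is the distance from the TCP to the grasp point, in m); z points along the fingers, y is the line along which they close (so a half turn about z gives the same grasp; the last joint's range is limited). The gripper opens to 88 mm and grips with 3 to 60 N. Pads are 20 mm wide; open, the fingers measure 115 mm over their backs; the gripper's body (75 mm by 178 mm) begins 61 mm behind the grasp point.
Start: joints at [-1.306, 0.091, 1.231, -0, 1.82, -0.057], TCP at [0.19, -0.569, 0.223] pointing down, gripper open.
Joint ranges: [-2.87, 2.87], [-0.86, 2.18], [0.17, 2.46], [-1.51, 4.65], [0.06, 2.69], [-2.65, 2.65]. Speed limits (rad/s): [2.57, 2.57, 3.01, 3.14, 3.14, 3.14].

## Interface

Orientations are given as a 3x3 rotation matrix whose columns are the frame's x, y, z axes.
In Python, from bench import status, viewer, close_job, robot gives the robot as it stands. The module is installed in compiled form; this text tells all that it offers.
- The arm moves only by the tool step_arm, never from a script. Its argument "motion" is a list of rows, each a list of 2 entries, a list of its own where there are three numbers: the shift along the tool's x, y, z each as a share of 1 m, from -1 to 1, then the turn, a rotation vector about the tool's x, y, z each as a share of pi/2 rad, from -1 to 1. A call has 1 to 20 rows; each row is the pose to reach, as a shift and turn from the pose commanded when the call began, along the tool's axes at that moment; what a row does not reach only later rows make up. A row lasts 1/8 s, in which the tool goes at most 62.5 mm and 10.7 degrees, less where a joint would pass 70% of its speed; a pose out of reach is approached as far as the arm can. A call with a number of a shift or a turn outside -1 to 1 is refused whole. A call with a gripper value outside its range is refused whole. "claw" is the opening, from -1 (shut) to 1 (fully open), set as the call begins (left out, the last holds). The fingers move at their own pace and stop on an object; the grip force is fixed at half the most. Time passes only in rows, so rows that repeat a pose let the fingers close. It gives the time, the measured TCP pose, the force, the opening and the grip force at its end, in the units of the state.
- status.sense(): the state, without advancing time (a new reading comes with each control period).
- viewer.snapshot(name): name is "scene" or "top"; returns the picture (384x512x3 uint8, red, green, blue); there is no depth.
- viewer.get_calibration(name): a dict with "vfov" (degrees; the focal length in pixels is half the picture's height over the tangent of half this angle, whatever the lens; pixels are square), "cx", "cy" (the principal point, pixels), "rvec" (rotation vector, rad) and "tvec" (3), from world to camera coordinates, as OpenCV has them. Camera axes: x right, y down, z forward; pixel columns grow to the right and rows downward; lengths in m; the calibration is good to about 2 mm. A picture is of the moment at which its call begins. get_calibration takes no time and is no camera call.
- close_job(): hands the job in; it is judged then, once.
The state is a dict: "time": time; "q": joint angles; "joint_vel": joint speeds; "joint_efforts": joint torques, N m; "tcp_pos": TCP position; "orientation": TCP orientation; "force": force on the tool from outside, world axes, zero at the start; "moment": the same for the moment, N m; "opening": finger opening in m; "grip_force": force on a finger pad.
Only numpy, scipy, OpenCV 4.12 (cv2) and the standard library are available. Lean on these libraries where they do the work, as an engineer would, in place of code of your own. Each camera call takes 0.05 s, during which the arm holds its last target. There are 200 camera calls.

## Working session

There is one attempt and no reset: what is moved stays moved. The work goes in short steps, Python scripts to look and compute and a tool call to move; the robot and the scene stay as the last step left them, time stands still between calls to the robot, and variables do not carry over. Pictures are saved under pics/ and viewed, at most 12 in all, crops included, and the job is handed in when it is done.

Besides the shell and the picture viewer there is one more tool, called after ">>>" by a JSON object that holds its "api" and its "payload". step_arm: Moves the arm, as the interface text tells. Shift numbers are shares of 1 m and turn numbers shares of pi/2 rad, none past 1 either way. Its arguments: {"type":"object","properties":{"motion":{"type":"array"},"claw":{"type":"number"}},"required":["motion"]}

```bash
mkdir -p pics
cat > h.py <<'E'
import numpy as np, cv2
from bench import status, viewer, close_job, robot
def cal(n):
    c=viewer.get_calibration(n); f=192/np.tan(np.radians(c["vfov"])/2)
    K=np.array([[f,0,c["cx"]],[0,f,c["cy"]],[0,0,1]]); R=cv2.Rodrigues(np.array(c["rvec"],float))[0]
    return K,R,np.array(c["tvec"],float).ravel()
def ray(n,u,v):
    K,R,t=cal(n); d=R.T@np.linalg.inv(K)@np.array([u,v,1.]); return -R.T@t,d
def atz(n,u,v,z):
    o,d=ray(n,u,v); return o+d*(z-o[2])/d[2]
def proj(n,P):
    K,R,t=cal(n); q=(K@(R@np.atleast_2d(P).T+t[:,None])).T; return q[:,:2]/q[:,2:]
def tri(a,b):  # a,b=(name,u,v)
    o1,d1=ray(*a);o2,d2=ray(*b);d1/=np.linalg.norm(d1);d2/=np.linalg.norm(d2)
    s=np.linalg.lstsq(np.c_[d1,-d2],o2-o1,rcond=None)[0]
    p,q=o1+s[0]*d1,o2+s[1]*d2; return (p+q)/2,np.linalg.norm(p-q)
def save(n,fn,crop=None,k=1):
    im=viewer.snapshot(n)[:,:,::-1]
    cv2.imwrite('pics/raw_'+fn,im)
    if crop: x0,y0,x1,y1=crop; im=im[y0:y1,x0:x1]
    cv2.imwrite('pics/'+fn,cv2.resize(im,None,fx=k,fy=k,interpolation=cv2.INTER_CUBIC))
E
python3 - <<'E'
from h import *
save('scene','s1.png',k=1.5); save('top','t1.png',k=1.5)
for n in('scene','top'):
    K,R,t=cal(n); print(n,K[0,0],-R.T@t, R.T[:,2])
print(robot.grip_depth,status.sense())
E
```

```text
scene 366.2334631803334 [ 1.13517459 -0.24089935  1.0578614 ] [-0.53433178  0.21296554 -0.81800687]
top 420.1480858703687 [0.28674332 0.0045085  1.55914259] [ 0.16094948  0.02458059 -0.9866565 ]
0.0187 {'time': 0.1, 'q': array([-1.30569441e+00,  9.18128936e-02,  1.23173215e+00,  4.80750452e-06,
        1.81982807e+00, -5.67152017e-02]), 'joint_vel': array([ 8.09930476e-04, -1.25316059e-03, -1.12706089e-03, -8.32411337e-05,
        1.74473896e-03, -3.60898129e-04]), 'joint_efforts': array([ 1.82929984e-03, -4.47856951e+01, -4.07569993e+01,  6.99474360e-02,
        2.84220715e-02, -1.26547870e-04]), 'tcp_pos': array([ 0.18969614, -0.56894384,  0.22162122]), 'orientation': array([[ 9.48661896e-01,  3.16291628e-01, -4.61997547e-04],
       [ 3.16291947e-01, -9.48660344e-01,  1.71948135e-03],
       [ 1.05578802e-04, -1.77733254e-03, -9.99998415e-01]]), 'force': array([ 0.64493124, -0.4441098 ,  0.61320022]), 'moment': array([0.01124296, 0.00543981, 0.00179625]), 'grip_force': 0.0, 'opening': 0.08769297992700607}
```

View pics/s1.png

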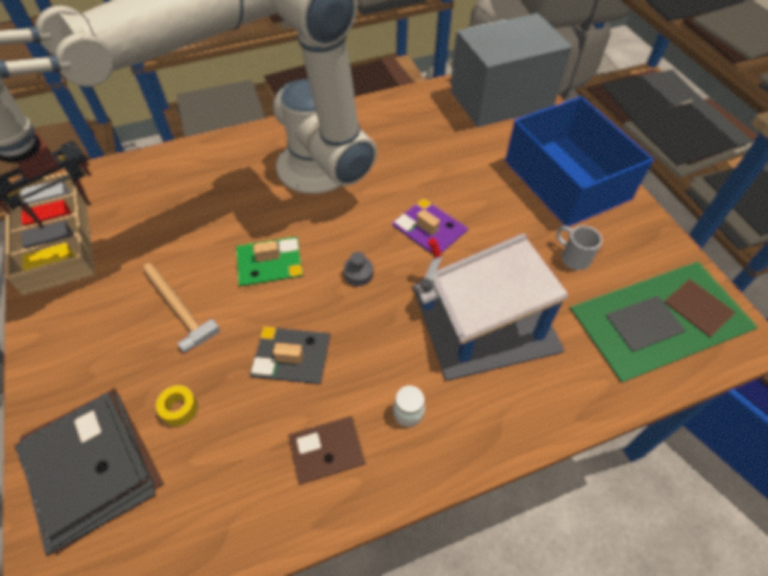

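View pics/t1.png

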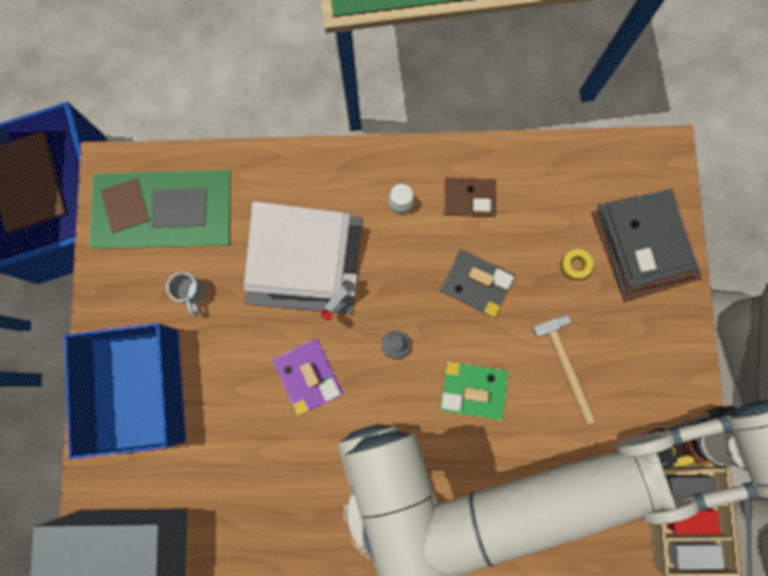

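Run:
```python
import cv2,numpy as np
s=cv2.imread('pics/raw_s1.png');t=cv2.imread('pics/raw_t1.png')
def g(im,x0,y0,w,h,k,fn):
    c=cv2.resize(im[y0:y0+h,x0:x0+w],None,fx=k,fy=k,interpolation=cv2.INTER_CUBIC)
    for i in range(0,w,10):
        cv2.line(c,(i*k,0),(i*k,5),(0,255,255),1); cv2.putText(c,str(x0+i),(i*k,16),0,.35,(0,255,255),1)
    for i in range(0,h,10):
        cv2.line(c,(0,i*k),(5,i*k),(0,255,255),1); cv2.putText(c,str(y0+i),(6,i*k+4),0,.35,(0,255,255),1)
    return c
a=g(t,155,125,95,95,6,0);b=g(t,290,160,55,55,4,0)
o=np.zeros((570,800,3),np.uint8);o[:570,:570]=a;o[:220,575:795]=b
o[230:470,575:799]=g(s,164,210,56,60,4,0)[:,:224]
cv2.imwrite('pics/c1.png',o)
cv2.imwrite('pics/c2.png',g(s,270,145,110,95,7,0)[:600,:])
```

```text
(no output)
```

View pics/c1.png

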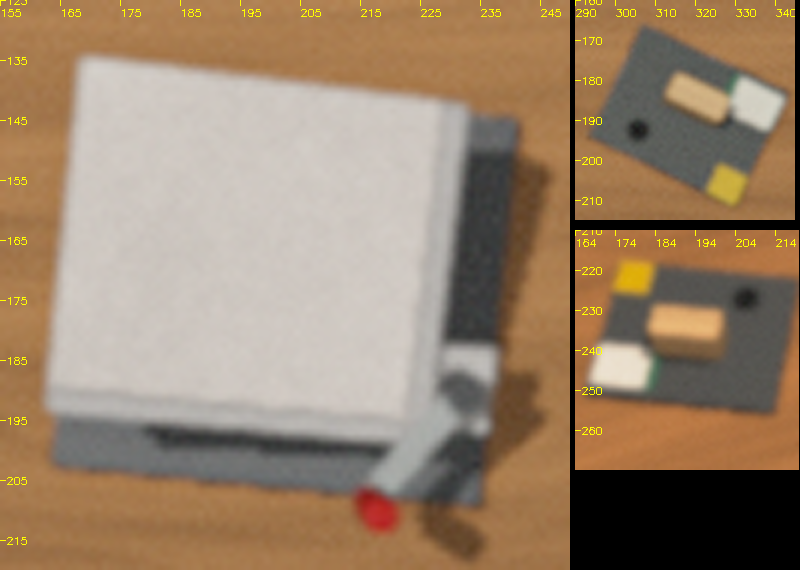

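View pics/c2.png

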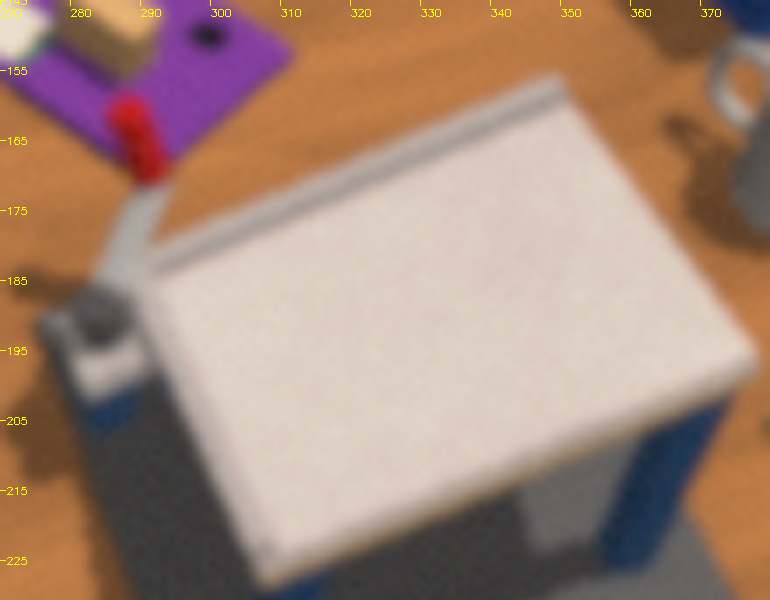

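```bash
cat > fit.py <<'E'
from h import *
from scipy.optimize import least_squares
from scipy.spatial.transform import Rotation as Ro
# pattern: params x,y,yaw
pt={'top':[((60,-75,10),(343.3,183.3)),((60,75,10),(307.5,166.8)),((-60,-75,10),(330,211.3)),((-60,75,10),(293.3,194.3)),((10,0,50),(321.3,184.3))],
 'scene':[((-60,-75,10),(173.3,218)),((60,-75,10),(167.8,251.7)),((60,75,10),(214,255.5)),((10,0,50),(192,232.5))]}
def res(T,pts):
    return np.concatenate([(proj(n,T(np.array([p for p,_ in L])/1000.))-np.array([q for _,q in L])).ravel() for n,L in pts.items()])
def Tp(v): R=Ro.from_euler('z',v[2]).as_matrix(); return lambda P:P@R.T+[v[0],v[1],0]
s=least_squares(lambda v:res(Tp(v),pt),[0.5,-.1,-.4],loss='soft_l1')
print('pattern',s.x,'grip',Tp(s.x)(np.array([[.01,0,.03]])),np.round(res(Tp(s.x),pt),1))
dk={'top':[((190,210,0),(168.2,134.5)),((-12,210,10),(162.5,193)),((0,210,10),(163.5,190)),((190,-12,10),(233,142)),((190,0,10),(228,141.5)),((0,0,10),(222.5,195.5))],
 'scene':[((190,210,0),(378.1,195)),((0,210,0),(351.1,158.6)),((-12,210,10),(349.4,155.3)),((0,0,0),(292.5,184.5)),((190,0,0),(310.5,225.5))]}
def Rd(v): # yaw, tilt axis
    u=np.array([np.cos(v[4]),np.sin(v[4]),0]) # downhill horizontal dir
    ax=np.cross([0,0,1],u); return (Ro.from_rotvec(ax*np.radians(24))*Ro.from_euler('z',v[3])).as_matrix()
def Td(v): R=Rd(v); return lambda P:P@R.T+v[:3]
def knob(a): return np.array([[22-85*np.sin(a),-30+85*np.cos(a),43]])/1000
kn={'top':(217.7,209.8),'scene':(290,165)}
def rd(v):
    k=np.concatenate([(proj(n,Td(v)(knob(v[5])))-q).ravel() for n,q in kn.items()])
    return np.r_[res(Td(v),dk),k,(v[2]-.075)/.003]
s2=least_squares(rd,[.45,.15,.075,-.1,-2.3,1.1],loss='soft_l1')
if __name__=='__main__':
    print('deck',s2.x,'\n',Rd(s2.x),'\n',np.round(rd(s2.x),1))
    v=s2.x
    print('home',Td(v)(np.array([[.07,.075,.03]])),'knob',Td(v)(knob(v[5])),'knob tri',tri(('top',)+kn['top'],('scene',)+kn['scene']))
E
python3 fit.py
```

```text
pattern [ 0.54627978 -0.22458074 -0.45587211] grip [[ 0.55525855 -0.22898319  0.03      ]] [ 0.1 -1.5 -1.1 -1.4  0.7 -0.4  0.1 -0.2 -0.2 -0.7  1.1 -0.6 -1.5 -1.2
 -0.1 -1.4 -0.8 -0.5]
deck [ 0.52019118  0.12991351  0.07330821 -0.11303822 -2.41323507  0.95763812] 
 [[ 0.9506215   0.06469446 -0.30353482]
 [-0.15114896  0.95071167 -0.27074215]
 [ 0.27105857  0.30325228  0.91354546]] 
 [ 0.2 -0.3  0.1  0.2 -0.6 -0.3 -0.7  0.2  1.   0.2  0.1 -0.5 -0.1  0.1
  0.2  0.1 -0.2 -0.9 -0.2  0.4  0.1 -1.1 -0.1 -0.4 -0.3  0.2 -0.6]
home [[0.58248072 0.18251419 0.14243259]] knob [[0.4631931  0.14343489 0.10544662]] knob tri (array([0.46225275, 0.14406881, 0.10476469]), np.float64(0.0019236053279260087))
```

```bash
cat > mv.py <<'E'
from fit import *
def rel(p,Rt):
    s=status.sense(); R=np.array(s['orientation'])
    return np.round(R.T@(np.array(p)-s['tcp_pos']),4), np.round(Ro.from_matrix(R.T@Rt).as_rotvec()/(np.pi/2),4)
def toolR(X,Z): # tool y along X (board x), tool z=-Z
    z=-np.array(Z); y=np.array(X); return np.c_[np.cross(y,z),y,z]
Rg=toolR([np.cos(s.x[2]),np.sin(s.x[2]),0],[0,0,1])
g=Tp(s.x)(np.array([[.01,0,.0]]))[0]
D=Rd(s2.x); Rdk=toolR(D[:,0],D[:,2])
def deckp(x,y,z): return Td(s2.x)(np.array([[x,y,z]])/1000.)[0]
E
python3 -c "
from mv import *
for z in(.12,.016): print(rel(g+[0,0,z],Rg))"
```

```text
pattern [ 0.54627978 -0.22458074 -0.45587211] grip [[ 0.55525855 -0.22898319  0.03      ]] [ 0.1 -1.5 -1.1 -1.4  0.7 -0.4  0.1 -0.2 -0.2 -0.7  1.1 -0.6 -1.5 -1.2
 -0.1 -1.4 -0.8 -0.5]
(array([ 0.4543, -0.2067,  0.102 ]), array([-1.000e-03, -5.000e-04, -5.049e-01]))
(array([ 0.4543, -0.2065,  0.206 ]), array([-1.000e-03, -5.000e-04, -5.049e-01]))
```

>>> {"api": "step_arm", "payload": {"motion": [[[0.454,-0.207,0.09],[0,0,-0.505]],[[0.454,-0.207,0.09],[0,0,-0.505]],[[0.454,-0.207,0.09],[0,0,-0.505]],[[0.454,-0.207,0.09],[0,0,-0.505]],[[0.454,-0.207,0.09],[0,0,-0.505]],[[0.454,-0.207,0.09],[0,0,-0.505]],[[0.454,-0.207,0.09],[0,0,-0.505]],[[0.454,-0.207,0.09],[0,0,-0.505]],[[0.454,-0.207,0.09],[0,0,-0.505]],[[0.454,-0.207,0.09],[0,0,-0.505]],[[0.454,-0.207,0.09],[0,0,-0.505]],[[0.454,-0.207,0.09],[0,0,-0.505]],[[0.454,-0.207,0.102],[0,0,-0.505]],[[0.454,-0.207,0.102],[0,0,-0.505]]], "claw": 1}}

```text
time: 1.85
tcp_pos: [0.554, -0.2294, 0.1189]
orientation: [[0.441, 0.898, -0.002], [0.898, -0.441, 0.001], [-0.0, -0.003, -1.0]]
force: [-0.4, 0.1, -0.0]
opening: 0.0878
grip_force: 0.0
```

Run:
```python
from mv import *
print(rel(g+[0,0,.016],Rg)); save('scene','s2.png',(140,130,270,270),5)
im=cv2.imread('pics/s2.png')
for p in proj('scene',Tp(s.x)(np.array([[-60,-75,10],[60,-75,10],[60,75,10],[-60,75,10],[10,0,50]])/1000.)): cv2.circle(im,tuple(int(c) for c in (p+.5-[140,130])*5),3,(255,0,255),-1)
cv2.imwrite('pics/s2.png',im)
```

```text
pattern [ 0.54627978 -0.22458074 -0.45587211] grip [[ 0.55525855 -0.22898319  0.03      ]] [ 0.1 -1.5 -1.1 -1.4  0.7 -0.4  0.1 -0.2 -0.2 -0.7  1.1 -0.6 -1.5 -1.2
 -0.1 -1.4 -0.8 -0.5]
(array([0.0009, 0.0012, 0.1029]), array([-0.0017,  0.    , -0.0005]))
```

View pics/s2.png

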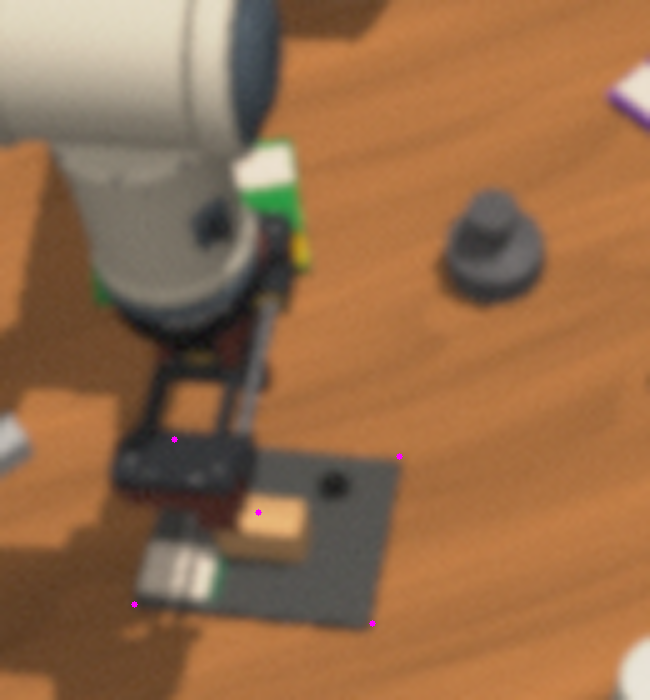

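>>> {"api": "step_arm", "payload": {"motion": [[[0.002,0.001,0.05],[0,0,0]],[[0.002,0.001,0.085],[0,0,0]],[[0.002,0.001,0.102],[0,0,0]],[[0.002,0.001,0.102],[0,0,0]]]}}

```text
time: 2.4
tcp_pos: [0.5562, -0.2276, 0.0177]
orientation: [[0.44, 0.898, -0.002], [0.898, -0.44, 0.001], [0.0, -0.002, -1.0]]
force: [0.0, -0.0, 0.1]
opening: 0.0877
grip_force: 0.0
```

>>> {"api": "step_arm", "payload": {"motion": [[[0,0,0],[0,0,0]],[[0,0,0],[0,0,0]],[[0,0,0],[0,0,0]],[[0,0,0],[0,0,0]],[[0,0,0],[0,0,0]],[[0,0,0],[0,0,0]],[[0,0,0],[0,0,0]],[[0,0,0],[0,0,0]]], "claw": -1}}

```text
time: 3.4
tcp_pos: [0.5567, -0.2279, 0.0186]
orientation: [[0.44, 0.898, -0.0], [0.898, -0.44, 0.0], [0.0, -0.0, -1.0]]
force: [0.3, -0.9, -0.4]
opening: 0.0256
grip_force: 29.9
```

>>> {"api": "step_arm", "payload": {"motion": [[[0,0,-0.03],[0,0,0]],[[0,0,-0.08],[0,0,0]],[[0,0,-0.13],[0,0,0]],[[0,0,-0.18],[0,0,0]],[[0,0,-0.19],[0,0,0]],[[0,0,-0.19],[0,0,0]]]}}

```text
time: 4.15
tcp_pos: [0.5567, -0.2279, 0.2073]
orientation: [[0.44, 0.898, -0.001], [0.898, -0.44, 0.0], [-0.0, -0.001, -1.0]]
force: [-0.3, -0.1, -4.0]
opening: 0.026
grip_force: 29.9
```

Run:
```python
from mv import *
print(rel(deckp(82,87,150),Rdk),deckp(82,87,150)); print('drop',rel(deckp(82,87,16),Rdk)); save('scene','s3.png',(140,60,290,210),4)
```

```text
pattern [ 0.54627978 -0.22458074 -0.45587211] grip [[ 0.55525855 -0.22898319  0.03      ]] [ 0.1 -1.5 -1.1 -1.4  0.7 -0.4  0.1 -0.2 -0.2 -0.7  1.1 -0.6 -1.5 -1.2
 -0.1 -1.4 -0.8 -0.5]
(array([ 0.3486, -0.1692, -0.0515]), array([-0.1426,  0.2272, -0.2151])) [0.55824034 0.15961989 0.25894978]
drop (array([ 0.3991, -0.1485,  0.0709]), array([-0.1426,  0.2272, -0.2151]))
```

View pics/s3.png

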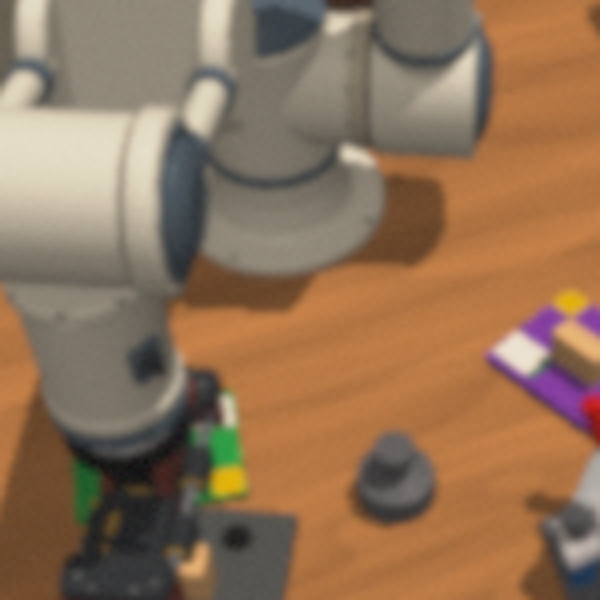

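>>> {"api": "step_arm", "payload": {"motion": [[[0.349,-0.169,-0.052],[-0.143,0.227,-0.215]],[[0.349,-0.169,-0.052],[-0.143,0.227,-0.215]],[[0.349,-0.169,-0.052],[-0.143,0.227,-0.215]],[[0.349,-0.169,-0.052],[-0.143,0.227,-0.215]],[[0.349,-0.169,-0.052],[-0.143,0.227,-0.215]],[[0.349,-0.169,-0.052],[-0.143,0.227,-0.215]],[[0.349,-0.169,-0.052],[-0.143,0.227,-0.215]],[[0.349,-0.169,-0.052],[-0.143,0.227,-0.215]],[[0.349,-0.169,-0.052],[-0.143,0.227,-0.215]],[[0.349,-0.169,-0.052],[-0.143,0.227,-0.215]],[[0.349,-0.169,-0.052],[-0.143,0.227,-0.215]]]}}

```text
time: 5.58
tcp_pos: [0.5589, 0.1586, 0.2604]
orientation: [[0.066, 0.95, 0.305], [0.951, -0.153, 0.269], [0.302, 0.272, -0.913]]
force: [-0.0, -0.4, -3.5]
opening: 0.0262
grip_force: 30.0
```

Run:
```python
from mv import *
for z in(150,40,22,19): print(z,rel(deckp(82,87,z),Rdk))
n='scene'; save(n,'s4.png',(230,60,390,240),4)
im=cv2.imread('pics/s4.png')
# where the board corners should be if grip is centred in the tool
st=status.sense(); R=np.array(st['orientation']); B=np.c_[R[:,1],-R[:,0]*-1*-1,-R[:,2]]
B=np.c_[R[:,1],np.cross(-R[:,2],R[:,1]),-R[:,2]]
c=st['tcp_pos']-B[:,2]*.0186
for p in proj(n,c+(np.array([[-70,-75,10],[50,-75,10],[50,75,10],[-70,75,10],[0,28,50],[0,-28,50]])/1000.)@B.T): cv2.circle(im,tuple(int(q) for q in (p+.5-[230,60])*4),3,(255,0,255),-1)
cv2.imwrite('pics/s4.png',im)
```

```text
pattern [ 0.54627978 -0.22458074 -0.45587211] grip [[ 0.55525855 -0.22898319  0.03      ]] [ 0.1 -1.5 -1.1 -1.4  0.7 -0.4  0.1 -0.2 -0.2 -0.7  1.1 -0.6 -1.5 -1.2
 -0.1 -1.4 -0.8 -0.5]
150 (array([ 0.0005, -0.0012,  0.0014]), array([ 0.0012,  0.001 , -0.0009]))
40 (array([ 0.0007, -0.0014,  0.1114]), array([ 0.0012,  0.001 , -0.0009]))
22 (array([ 0.0007, -0.0014,  0.1294]), array([ 0.0012,  0.001 , -0.0009]))
19 (array([ 0.0007, -0.0014,  0.1324]), array([ 0.0012,  0.001 , -0.0009]))
```

View pics/s4.png

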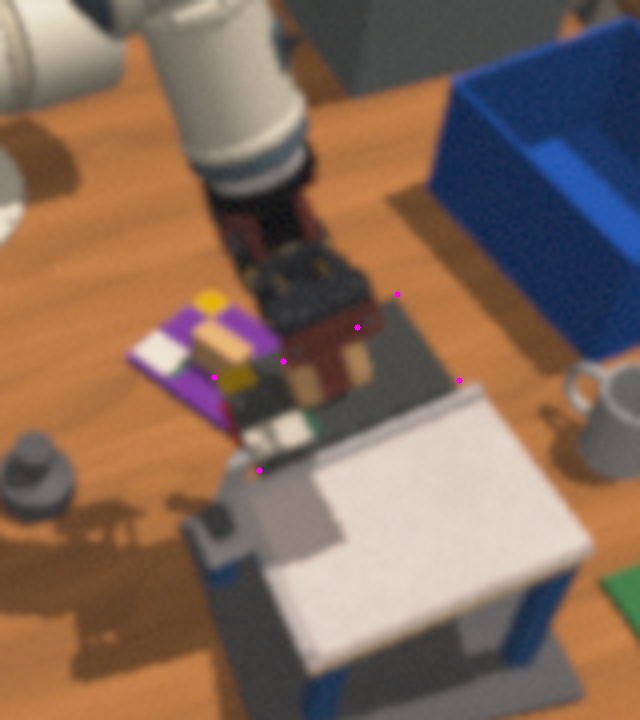

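>>> {"api": "step_arm", "payload": {"motion": [[[0,-0.001,0.05],[0,0,0]],[[0,-0.001,0.09],[0,0,0]],[[0,-0.001,0.11],[0,0,0]],[[0,-0.001,0.12],[0,0,0]],[[0,-0.001,0.125],[0,0,0]],[[0,-0.001,0.127],[0,0,0]],[[0,-0.001,0.127],[0,0,0]]]}}

```text
time: 6.5
tcp_pos: [0.5968, 0.1942, 0.1456]
orientation: [[0.064, 0.95, 0.306], [0.951, -0.151, 0.27], [0.303, 0.274, -0.913]]
force: [-0.0, 0.4, -2.6]
opening: 0.0259
grip_force: 30.0
```

>>> {"api": "step_arm", "payload": {"motion": [[[0,0,0.002],[0,0,0]],[[0,0,0.003],[0,0,0]],[[0,0,0.003],[0,0,0]]]}}

```text
time: 6.88
tcp_pos: [0.5976, 0.195, 0.1422]
orientation: [[0.064, 0.95, 0.306], [0.951, -0.151, 0.27], [0.302, 0.274, -0.913]]
force: [-0.2, -0.6, -1.0]
opening: 0.026
grip_force: 30.0
```

>>> {"api": "step_arm", "payload": {"motion": [[[0,0,0.001],[0,0,0]],[[0,0,0.0015],[0,0,0]],[[0,0,0.0015],[0,0,0]]]}}

```text
time: 7.25
tcp_pos: [0.5983, 0.1955, 0.1416]
orientation: [[0.064, 0.95, 0.307], [0.951, -0.151, 0.27], [0.303, 0.275, -0.913]]
force: [-2.4, -1.8, 4.1]
opening: 0.0259
grip_force: 30.0
```

Run:
```python
from mv import *
st=status.sense(); print((st['tcp_pos']-s2.x[:3])@D, st['force'],st['moment'])
```

```text
pattern [ 0.54627978 -0.22458074 -0.45587211] grip [[ 0.55525855 -0.22898319  0.03      ]] [ 0.1 -1.5 -1.1 -1.4  0.7 -0.4  0.1 -0.2 -0.2 -0.7  1.1 -0.6 -1.5 -1.2
 -0.1 -1.4 -0.8 -0.5]
[0.0828807  0.08807544 0.02089016] [-2.3790465  -1.78883666  4.14977297] [-0.66599307 -0.10280124 -0.19444381]
```

>>> {"api": "step_arm", "payload": {"motion": [[[0,0,0],[0,0,0]],[[0,0,0],[0,0,0]],[[0,0,0],[0,0,0]],[[0,0,0],[0,0,0]],[[0,0,0],[0,0,0]],[[0,0,0],[0,0,0]]], "claw": 1}}

```text
time: 8.0
tcp_pos: [0.5979, 0.1955, 0.1404]
orientation: [[0.064, 0.95, 0.305], [0.951, -0.151, 0.27], [0.303, 0.273, -0.913]]
force: [-0.9, -0.4, 0.8]
opening: 0.0823
grip_force: 0.0
```

>>> {"api": "step_arm", "payload": {"motion": [[[0,0,-0.03],[0,0,0]],[[0,0,-0.08],[0,0,0]],[[0,0,-0.13],[0,0,0]],[[0,0,-0.17],[0,0,0]],[[0,0,-0.17],[0,0,0]]]}}

```text
time: 8.62
tcp_pos: [0.5466, 0.1492, 0.3007]
orientation: [[0.063, 0.948, 0.313], [0.951, -0.152, 0.27], [0.304, 0.28, -0.911]]
force: [1.0, -0.1, -0.0]
opening: 0.088
grip_force: 0.0
```

Run:
```python
from mv import *
out=[]
H=np.array([[0,0,10],[120,0,10],[120,150,10],[0,150,10],[57,47,50],[83,47,50],[83,103,50],[57,103,50]])/1000.
for n,(x,y) in (('scene',(260,130)),('top',(150,120))):
    im=viewer.snapshot(n)[:,:,::-1]; c=cv2.resize(im[y:y+120,x:x+130],None,fx=3,fy=3,interpolation=cv2.INTER_CUBIC)
    for p in proj(n,Td(s2.x)(H)): cv2.circle(c,tuple(int(q) for q in (p+.5-[x,y])*3),1,(255,0,255),-1)
    out.append(c)
cv2.imwrite('pics/d1.png',np.hstack(out))
```

```text
pattern [ 0.54627978 -0.22458074 -0.45587211] grip [[ 0.55525855 -0.22898319  0.03      ]] [ 0.1 -1.5 -1.1 -1.4  0.7 -0.4  0.1 -0.2 -0.2 -0.7  1.1 -0.6 -1.5 -1.2
 -0.1 -1.4 -0.8 -0.5]
```

View pics/d1.png

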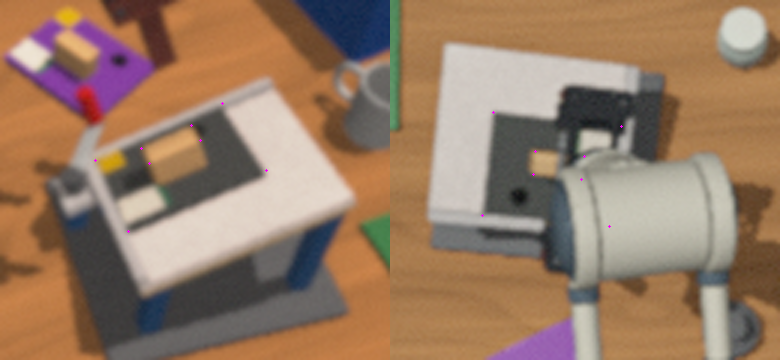

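```bash
cat > kp.py <<'E'
from mv import *
def pose(a,b,z=32): # pusher centre b mm behind knob contact position
    t=np.array([np.cos(a),np.sin(a)]); k=np.array([22-85*np.sin(a),-30+85*np.cos(a)])-t*(24.5+b)
    X=D[:,0]*t[0]+D[:,1]*t[1]
    return deckp(k[0],k[1],z),toolR(X,D[:,2])
E
python3 - <<'E'
from kp import *
print(status.sense()['q'])
print('hover',rel(*pose(.96,18,110)),'low',rel(*pose(.96,18,32)),pose(.96,18,32)[0])
E
```

```text
pattern [ 0.54627978 -0.22458074 -0.45587211] grip [[ 0.55525855 -0.22898319  0.03      ]] [ 0.1 -1.5 -1.1 -1.4  0.7 -0.4  0.1 -0.2 -0.2 -0.7  1.1 -0.6 -1.5 -1.2
 -0.1 -1.4 -0.8 -0.5]
[ 0.04850247 -0.31606405  1.53268193  0.25743002  1.5894405   0.21039776]
hover (array([-0.1036, -0.1539,  0.0793]), array([ 0.0008,  0.001 , -0.611 ])) low (array([-0.1035, -0.154 ,  0.1573]), array([ 0.0008,  0.001 , -0.611 ])) [0.44098831 0.11685882 0.07815166]
```

>>> {"api": "step_arm", "payload": {"motion": [[[-0.104,-0.154,0.0],[0,0,-0.611]],[[-0.104,-0.154,0.0],[0,0,-0.611]],[[-0.104,-0.154,0.0],[0,0,-0.611]],[[-0.104,-0.154,0.0],[0,0,-0.611]],[[-0.104,-0.154,0.08],[0,0,-0.611]],[[-0.104,-0.154,0.08],[0,0,-0.611]],[[-0.104,-0.154,0.08],[0,0,-0.611]],[[-0.104,-0.154,0.08],[0,0,-0.611]],[[-0.104,-0.154,0.08],[0,0,-0.611]]], "claw": -1}}

```text
time: 9.85
tcp_pos: [0.4177, 0.0954, 0.1502]
orientation: [[-0.741, 0.598, 0.306], [0.67, 0.692, 0.27], [-0.051, 0.405, -0.913]]
force: [0.6, 0.3, 0.2]
opening: 0.002
grip_force: 0.0
```

Run:
```python
from kp import *
print(status.sense()['q'],status.sense()['opening'])
print('low',rel(*pose(.96,18,32)))
```

```text
pattern [ 0.54627978 -0.22458074 -0.45587211] grip [[ 0.55525855 -0.22898319  0.03      ]] [ 0.1 -1.5 -1.1 -1.4  0.7 -0.4  0.1 -0.2 -0.2 -0.7  1.1 -0.6 -1.5 -1.2
 -0.1 -1.4 -0.8 -0.5]
[-0.10577685 -0.75952989  2.08494969  0.30552536  1.52451173 -0.9213038 ] 0.0020032013288945323
low (array([ 0.0008, -0.0004,  0.0787]), array([0.0008, 0.0019, 0.0001]))
```

>>> {"api": "step_arm", "payload": {"motion": [[[0.001,0,0.03],[0,0,0]],[[0.001,0,0.06],[0,0,0]],[[0.001,0,0.078],[0,0,0]],[[0.001,0,0.078],[0,0,0]]]}}

```text
time: 10.35
tcp_pos: [0.4399, 0.1174, 0.077]
orientation: [[-0.741, 0.599, 0.303], [0.669, 0.692, 0.27], [-0.048, 0.403, -0.914]]
force: [1.1, 0.3, 0.3]
opening: 0.0005
grip_force: 0.0
```

Run:
```python
from kp import *
print(status.sense()['q'])
for a,b in [(.96,4),(.9,0),(.8,0),(.7,0),(.6,0),(.5,0),(.4,0),(.3,0),(.2,0),(.1,0),(.03,0),(0,0)]: p,r=rel(*pose(a,b,32)); print(a,np.round(p,3),np.round(r,2))
save('scene','s5.png',(240,120,340,220),5)
```

```text
pattern [ 0.54627978 -0.22458074 -0.45587211] grip [[ 0.55525855 -0.22898319  0.03      ]] [ 0.1 -1.5 -1.1 -1.4  0.7 -0.4  0.1 -0.2 -0.2 -0.7  1.1 -0.6 -1.5 -1.2
 -0.1 -1.4 -0.8 -0.5]
[-0.03276784 -0.66968141  2.16248632  0.29096554  1.34687878 -0.90102874]
0.96 [-0.001  0.015 -0.001] [-0.  0. -0.]
0.9 [ 0.     0.024 -0.001] [-0.    0.    0.04]
0.8 [ 0.002  0.033 -0.001] [-0.   0.   0.1]
0.7 [ 0.002  0.041 -0.001] [-0.    0.    0.17]
0.6 [ 0.002  0.05  -0.001] [-0.    0.    0.23]
0.5 [ 0.001  0.059 -0.001] [-0.    0.    0.29]
0.4 [-0.001  0.068 -0.001] [-0.    0.    0.36]
0.3 [-0.004  0.076 -0.001] [-0.    0.    0.42]
0.2 [-0.008  0.084 -0.001] [-0.    0.    0.48]
0.1 [-0.012  0.092 -0.001] [-0.    0.    0.55]
0.03 [-0.016  0.097 -0.001] [-0.    0.    0.59]
0 [-0.017  0.099 -0.001] [-0.    0.    0.61]
```

View pics/s5.png

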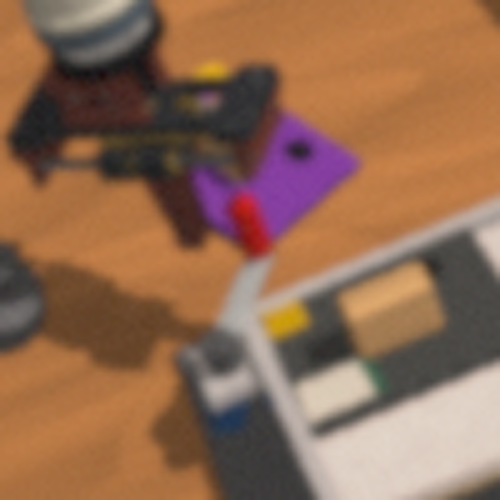

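>>> {"api": "step_arm", "payload": {"motion": [[[0,0.01,0],[0,0,0]],[[0,0.018,0],[0,0,0.02]],[[0,0.024,0],[0,0,0.04]],[[0.002,0.033,0],[0,0,0.1]],[[0.002,0.041,0],[0,0,0.17]],[[0.002,0.05,0],[0,0,0.23]],[[0.001,0.059,0],[0,0,0.29]],[[-0.001,0.068,0],[0,0,0.36]],[[-0.004,0.076,0],[0,0,0.42]],[[-0.008,0.084,0],[0,0,0.48]],[[-0.01,0.088,0],[0,0,0.52]],[[-0.012,0.091,0],[0,0,0.55]],[[-0.012,0.091,0],[0,0,0.55]]]}}

```text
time: 12.02
tcp_pos: [0.5044, 0.1725, 0.1166]
orientation: [[-0.027, 0.951, 0.307], [0.961, -0.059, 0.27], [0.275, 0.302, -0.913]]
force: [-0.8, 0.2, 0.4]
opening: 0.0005
grip_force: 0.1
```

Run:
```python
from kp import *
for a,b in [(.05,0),(0,0),(0,-3)]: print(a,b,*rel(*pose(a,b,32)))
save('scene','s6.png',(250,120,370,220),5)
```

```text
pattern [ 0.54627978 -0.22458074 -0.45587211] grip [[ 0.55525855 -0.22898319  0.03      ]] [ 0.1 -1.5 -1.1 -1.4  0.7 -0.4  0.1 -0.2 -0.2 -0.7  1.1 -0.6 -1.5 -1.2
 -0.1 -1.4 -0.8 -0.5]
0.05 0 [0.0008 0.003  0.0008] [0.0021 0.0002 0.0299]
0 0 [0.0017 0.0074 0.0009] [0.0021 0.0002 0.0617]
0 -3 [0.0014 0.0104 0.0009] [0.0021 0.0002 0.0617]
```

View pics/s6.png

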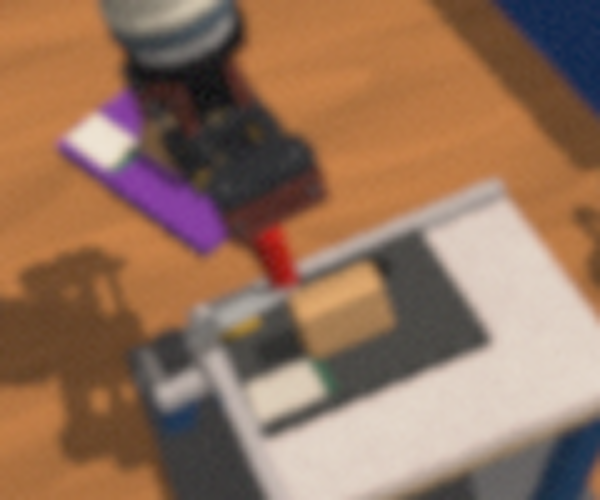

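>>> {"api": "step_arm", "payload": {"motion": [[[0.001,0.003,0],[0,0,0.03]],[[0.001,0.005,0],[0,0,0.05]],[[0.001,0.007,0],[0,0,0.06]],[[0.001,0.007,0],[0,0,0.06]]]}}

```text
time: 12.58
tcp_pos: [0.5105, 0.1729, 0.1177]
orientation: [[0.063, 0.95, 0.305], [0.951, -0.149, 0.27], [0.302, 0.274, -0.913]]
force: [-1.3, 1.2, 0.4]
opening: 0.0004
grip_force: 0.6
```

>>> {"api": "step_arm", "payload": {"motion": [[[0,0.002,0],[0,0,0]],[[0,0.003,0],[0,0,0]],[[0,0.003,0],[0,0,0]]]}}

```text
time: 12.95
tcp_pos: [0.5132, 0.1723, 0.1182]
orientation: [[0.063, 0.95, 0.305], [0.951, -0.15, 0.27], [0.302, 0.273, -0.913]]
force: [-2.2, 1.5, 1.0]
opening: 0.0005
grip_force: 0.9
```

>>> {"api": "step_arm", "payload": {"motion": [[[0,0.002,0],[0,0,0]],[[0,0.003,0],[0,0,0]],[[0,0.003,0],[0,0,0]]]}}

```text
time: 13.32
tcp_pos: [0.5148, 0.1722, 0.1186]
orientation: [[0.063, 0.951, 0.302], [0.951, -0.149, 0.27], [0.302, 0.27, -0.914]]
force: [-8.3, 2.2, 2.3]
opening: 0.0005
grip_force: 4.2
```

>>> {"api": "step_arm", "payload": {"motion": [[[0,0.001,0],[0,0,0]],[[0,0.002,0],[0,0,0]],[[0,0.002,0],[0,0,0]]]}}

```text
time: 13.7
tcp_pos: [0.5151, 0.1723, 0.1186]
orientation: [[0.063, 0.953, 0.298], [0.951, -0.147, 0.271], [0.302, 0.266, -0.915]]
force: [-17.3, 1.2, 6.9]
opening: 0.0005
grip_force: 8.5
```

Force climbed to 18 N with no further motion: the keeper is at its stop. Backing off and lifting clear.

>>> {"api": "step_arm", "payload": {"motion": [[[0,-0.01,0],[0,0,0]],[[0,-0.025,0],[0,0,0]],[[0,-0.03,-0.04],[0,0,0]],[[0,-0.03,-0.1],[0,0,0]],[[0,-0.06,-0.15],[0,0,0]],[[0,-0.1,-0.15],[0,0,0]],[[0,-0.1,-0.15],[0,0,0]]]}}

```text
time: 14.58
tcp_pos: [0.3765, 0.1459, 0.2303]
orientation: [[0.062, 0.949, 0.309], [0.951, -0.15, 0.269], [0.302, 0.277, -0.912]]
force: [-0.2, 0.3, -1.1]
opening: 0.0005
grip_force: 0.0
```

Run:
```python
from kp import *
n='scene';save(n,'s7.png',(260,130,380,235),5); im=cv2.imread('pics/s7.png')
H=np.array([[0,0,10],[120,0,10],[120,150,10],[0,150,10],[57,47,50],[83,47,50],[83,103,50],[57,103,50],[22,55,66],[22,55,20]])/1000.
for p in proj(n,Td(s2.x)(H)): cv2.circle(im,tuple(int(q) for q in (p+.5-[260,130])*5),2,(255,0,255),-1)
cv2.imwrite('pics/s7.png',im); print(status.sense()['force'])
```

```text
pattern [ 0.54627978 -0.22458074 -0.45587211] grip [[ 0.55525855 -0.22898319  0.03      ]] [ 0.1 -1.5 -1.1 -1.4  0.7 -0.4  0.1 -0.2 -0.2 -0.7  1.1 -0.6 -1.5 -1.2
 -0.1 -1.4 -0.8 -0.5]
[ 0.62829063 -0.42620046  0.40220455]
```

View pics/s7.png

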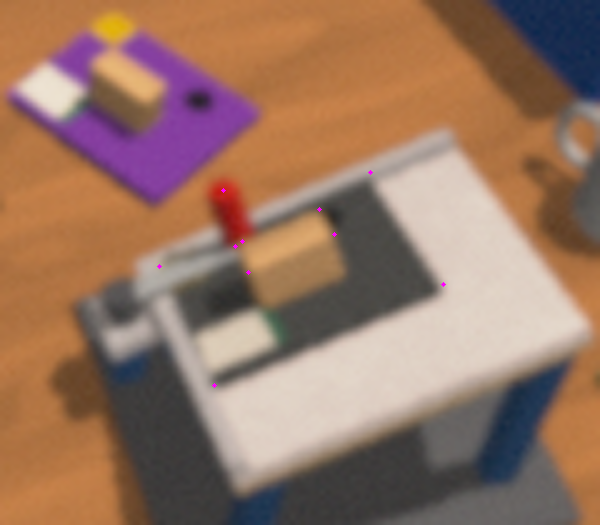

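Run:
```python
from kp import *
s_=cv2.imread('pics/raw_s7.png'); t=viewer.snapshot('top')[:,:,::-1]
f=lambda im,x,y,w,h:cv2.resize(im[y:y+h,x:x+w],None,fx=7,fy=7,interpolation=cv2.INTER_LINEAR)
cv2.imwrite('pics/z1.png',np.hstack([f(s_,282,155,62,75),f(t,180,145,52,75)]))
```

```text
pattern [ 0.54627978 -0.22458074 -0.45587211] grip [[ 0.55525855 -0.22898319  0.03      ]] [ 0.1 -1.5 -1.1 -1.4  0.7 -0.4  0.1 -0.2 -0.2 -0.7  1.1 -0.6 -1.5 -1.2
 -0.1 -1.4 -0.8 -0.5]
```

View pics/z1.png

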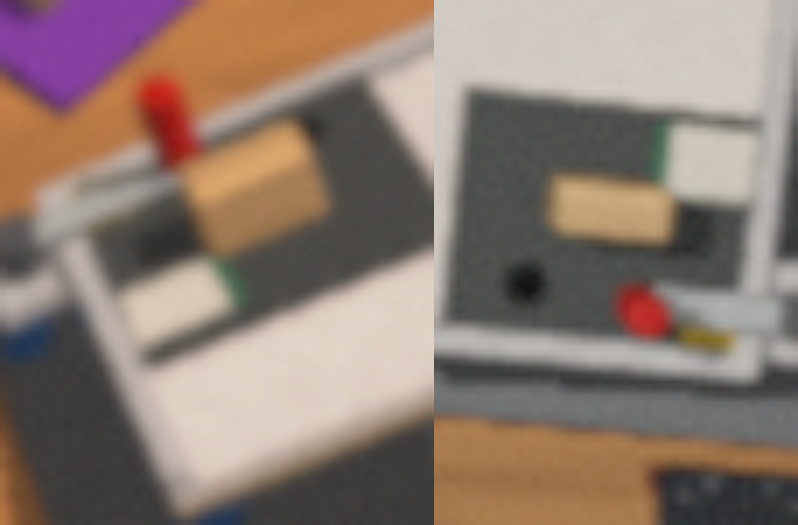

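Both enlarged views show the board flush against both fences, with the keeper closed over it and its knob where it should be when closed.

```bash
python3 -c "
from bench import close_job
print(close_job())"
```

```text
the job is handed in; nothing more can be done
None
```

I laid the grey pattern board on the slope and it slid home against both fences; I then swung the keeper arm over it to its stop, and the job was handed in at about 15 s of robot time, with no verdict returned.

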